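# Oil the ball burnisher at the plunger pump

## Task

Oil the ball burnisher at the plunger-pump bottle: flip the bottle's lid well open, take the burnisher from its rest, dip its steel ball into the steel dish and press the dish gently all the way down with the ball, hold it there a moment, and lift the ball clear. Then lay the burnisher back in the notches of its rest, ball on the same side as before, and shut the lid completely. Keep the bottle upright and where it stands, and leave the other things on the bench alone.

Things in the scene. Friction and masses are not known exactly. Their poses are not given: they have to be found in the camera images.
- dispenser: loose white round plunger-pump bottle, 84 mm across, full, about 0.85 kg, with a knurled steel collar (62 mm across, top 93 mm up), a sprung steel dish on top and a black flip lid; whole height 132 mm with the lid shut. Origin: centre of its underside; z up; +x points to the lid's hinge, -x to the lid's tab
- lid (a joint): angle of the bottle's black flip lid in rad: 0 shut, grows as the tab side swings up and over, stop at 2.1. Its hinge is stiff enough that the lid stays wherever it is left (0.02 N m). Starts shut or up to 0.25 ajar
- lid_tab (a point): outer end of the lid's tab, half-way up its thickness, 91.5 mm from the hinge line; the tab is 20 mm wide, 3 mm thick (5 mm at its beaded end) and sticks out 20 mm beyond the round lid (67 mm across, 9 mm high with its skirt)
- lid_hinge (a point): middle of the lid's hinge line, which is level and runs along the bottle's y axis; 37.5 mm from the bottle's axis, 127.5 mm above its underside. The two hinge ears reach 3 mm higher and lie within 14 mm either side
- dish (a joint): how far the dish is pushed down from its raised place, m: 0 up, 0.012 down on its firm stop; a spring pushes up with 2 N at the top, 4.4 N at the stop; over 15 N would harm the pump. Round open dish on the bottle's axis, inside 38 mm across at the floor and 52 at the rim, 9 mm deep, 56 outside. Its stem is screwed in differently each time: raised floor 108 to 117 mm above the bottle's underside
- burnisher: loose ball burnisher, 60 g, 172 mm long: square wooden handle 14 x 14 mm with rounded edges, brass ferrule, straight 7 mm steel shank, 11 mm steel ball at the end. Origin: on its axis in the handle, 20 mm from the handle's ferrule end and 80 mm from its butt; +x runs along the tool to the ball. It lies level in its rest, free to be gripped round the origin, 46 mm above the bench
- ball (a point): centre of the burnisher's steel ball, 86 mm from the burnisher's origin along its x; ball radius 5.5 mm
- rest: wooden tool rest, fixed: base 134 x 48 x 10 mm, two 10 mm thick notched uprights 55 mm either side of its middle. Origin: centre of underside; x along the tool, +x towards the ball. Handle notch (-x side): 20 mm wide, floor 39 mm up, top 53; shank notch (+x): 14 mm wide, floor 42.5 mm up, top 57; both flare upwards. The lying burnisher's origin is 46 mm above the rest's
- cork_block: bystander: cork sanding block 55 x 95 x 35 mm, origin at its underside
- pigment_pot: bystander: plastic pot with a screw lid, 58 mm across, 58 mm high, origin at its underside
- lino_cutter: bystander: lino cutter with mushroom handle, 27 x 93 x 26 mm, origin at its underside

How it is judged:
By the outcome, as a careful person would: the job done as asked, in the order asked, and still so for the second after the job is handed in, with the robot touching nothing.
It also fails if it takes over 72 s, if anything falls off the work surface, if the arm or the gripper's body presses on something with over 40 N, if the wrist force passes 120 N, or if a joint passes its speed limit or range.

## Robot

A 6-joint arm with a two-finger parallel gripper is mounted at the origin on a cart in front of the work surface, level with it; the furniture and walls round the work are solid. World frame = base frame: x ahead of the robot, y to its left, z up, the work surface at z = 0. Lengths are in mm, angles in rad, forces in N, time in s.
With the tool pointing down it reaches from about 350 to 775 mm from the base axis. Payload 7.3 kg.
Tool frame: the origin (TCP) lies on the mounting face of the last link; the fingertips stand 178 mm ahead of it and the grasp point (between the pads) lies 159 mm ahead of it; z points along the fingers, y is the line along which they close (so a half turn about z gives the same grasp; the last joint's range is limited). The gripper opens to 92 mm and grips with 3 to 60 N. Pads are 19 mm wide; open, the fingers measure 130 mm over their backs; the gripper's body (75 mm by 190 mm) begins 47 mm behind the grasp point.
Start: joints at [0.977, 0.342, 1.524, -0, 1.275, -0.146], TCP at [227.296, 473.249, 404.741] pointing down, gripper open.
Joint ranges: [-2.53, 2.53], [-0.77, 2.02], [0.04, 2.7], [-1, 4.14], [0.28, 2.66], [-3.11, 3.11]. Speed limits (rad/s): [2.57, 2.57, 3.14, 3.14, 3.14, 3.14].

## Interface

Orientations are given as [roll, pitch, yaw] about the fixed x, y, z axes, in that order (R = Rz(yaw) Ry(pitch) Rx(roll)).
In Python, from plant import bot, optics, telemetry gives the robot as it stands (bot), with the cameras (optics) and the readings (telemetry).
- The arm moves only by the shell command python3 shift.py FILE, which reads ROWS from the file FILE. ROWS is a JSON object whose key "steps" holds a list of rows, 1 to 5 of them, each of 5 numbers: the finger opening in mm, then dx, dy, dz in mm, then a turn about the tool's z in rad; each row is the pose to reach, as a shift and turn from the pose commanded when the command began, along the tool's axes at that moment; what a row does not reach only later rows make up. A row lasts 1/8 s, in which the tool goes at most 62.5 mm and 0.188 rad, less where a joint would pass 70% of its speed; a pose out of reach is approached as far as the arm can. The fingers move at their own pace and stop on an object; the grip force is fixed at half the most. Time passes only in rows, so rows that do not move let the fingers close. It prints the time, the measured TCP pose, the force, the opening and the grip force at its end. Input that does not fit is refused with a message, and nothing moves.
- telemetry.get_obs(): the state, without advancing time (a new reading comes with each control period).
- optics.capture(name): name is "scene" or "top"; returns a dict with "color" (400x640x3 uint8, red, green, blue), "K" (3x3 intrinsics, pixels), "R" (3x3) and "t" (3): a world point X has camera coordinates R X + t. Camera axes: x right, y down, z forward; pixel columns grow to the right and rows downward; lengths in mm; the calibration is good to about 2 mm. A picture is of the moment at which its call begins. There is no depth.
- bot.close_job(): hands the job in; it is judged then, once.
The state is a dict: "time": time; "joint_positions": joint angles; "dq": joint speeds; "tau": joint torques, N m; "tool_pos": TCP position; "tcp_rot": TCP orientation; "contact_force": force on the tool from outside, world axes, zero at the start; "moment": the same for the moment, N m; "grip_width": finger opening in mm; "finger_force": force on a finger pad.
Only numpy, scipy, OpenCV 4.12 (cv2) and the standard library are available. Lean on these libraries where they do the work, as an engineer would, in place of code of your own. Each camera call takes 0.05 s, during which the arm holds its last target. There are 200 camera calls.

## Working session

There is one attempt and no reset: what is moved stays moved. The work goes in short steps, Python scripts to look and compute and a shell command to move; the robot and the scene stay as the last step left them, time stands still between calls to the robot, and variables do not carry over. Pictures are saved under pics/ and viewed, at most 10 in all, crops included, and the job is handed in when it is done.

```bash
ls; mkdir -p pics; python3 - <<'E'
from plant import bot, optics, telemetry
import cv2,numpy as np
for n in("scene","top"):
    c=optics.capture(n); cv2.imwrite(f"pics/{n}0.png",c["color"][:,:,::-1]); np.savez(f"{n}0.npz",**c)
    print(n,c["K"].round(1).tolist(),c["R"].round(3).tolist(),c["t"].round(1).tolist(), (-c["R"].T@c["t"]).round(0))
o=telemetry.get_obs();print(o)
E
```

```text
pics
plant.py
shift.py
scene [[399.7, 0.0, 315.0], [0.0, 399.7, 190.7], [0.0, 0.0, 1.0]] [[0.488, -0.873, -0.012], [-0.474, -0.253, -0.843], [0.733, 0.417, -0.537]] [-383.8, 316.0, 558.7] [ -73. -488.  562.]
top [[407.4, 0.0, 316.7], [0.0, 407.4, 199.8], [0.0, 0.0, 1.0]] [[-0.049, -0.999, -0.002], [-0.974, 0.048, -0.222], [0.222, -0.008, -0.975]] [-92.2, 584.7, 830.7] [ 381. -113.  940.]
{'time': 0.1, 'joint_positions': array([ 9.76975286e-01,  3.42698146e-01,  1.52486505e+00, -1.95407780e-05,
        1.27540136e+00, -1.46016442e-01]), 'dq': array([-4.91888164e-04, -2.13188468e-04, -1.28214258e-03, -3.45210502e-04,
       -9.74438630e-05,  9.24572010e-04]), 'tau': array([ 1.10865556e-03, -4.32003343e+01, -2.44694495e+01,  7.19388085e-02,
        5.25445829e-02, -2.73768251e-05]), 'tool_pos': array([227.25428319, 473.15919663, 404.11058265]), 'tcp_rot': array([-3.14023264e+00, -1.81120540e-04,  2.69379363e+00]), 'contact_force': array([-0.54075744, -0.14750694, -0.08510585]), 'moment': array([ 0.00805819, -0.00949739,  0.09397989]), 'finger_force': 0.0, 'grip_width': 91.61390974118005}
```

View pics/scene0.png

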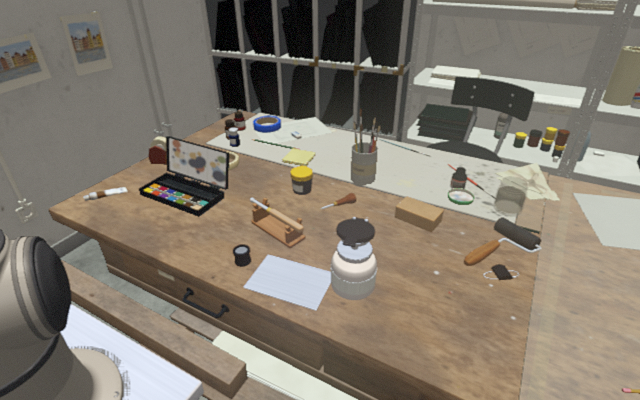

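View pics/top0.png

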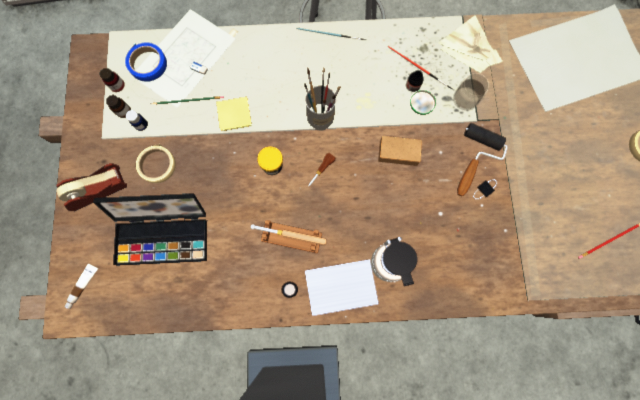

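The scene view shows the bottle at about (354,265) with its black lid at (355,232), and the rest at (278,220). In the top view the lid is at (400,258) with its tab at (408,281), and the burnisher runs from about (326,241) to the ball at (252,227). I'll enlarge both areas.

```bash
python3 - <<'E'
import cv2,numpy as np
a=cv2.imread("pics/top0.png");b=cv2.imread("pics/scene0.png")
f=lambda im,x,y,w,h,s:cv2.resize(im[y:y+h,x:x+w],None,fx=s,fy=s,interpolation=cv2.INTER_CUBIC)
A=f(a,240,210,200,80,4)   # 800x320
B=f(b,240,185,160,56*2,5)[:, :]
B=f(b,240,190,160,110,5)
cv2.imwrite("pics/ctop.png",A);cv2.imwrite("pics/cscene.png",B)
E
```

```text
(no output)
```

View pics/ctop.png

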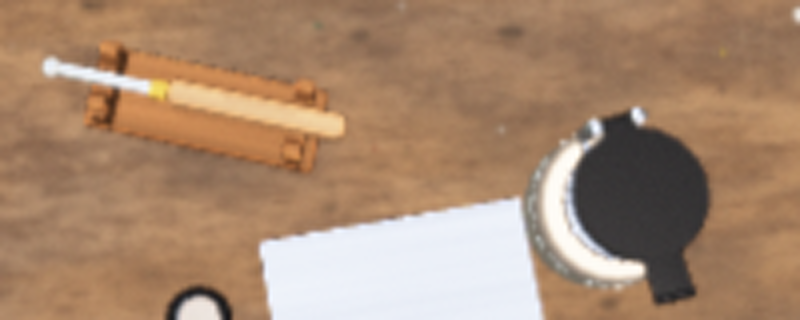

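View pics/cscene.png

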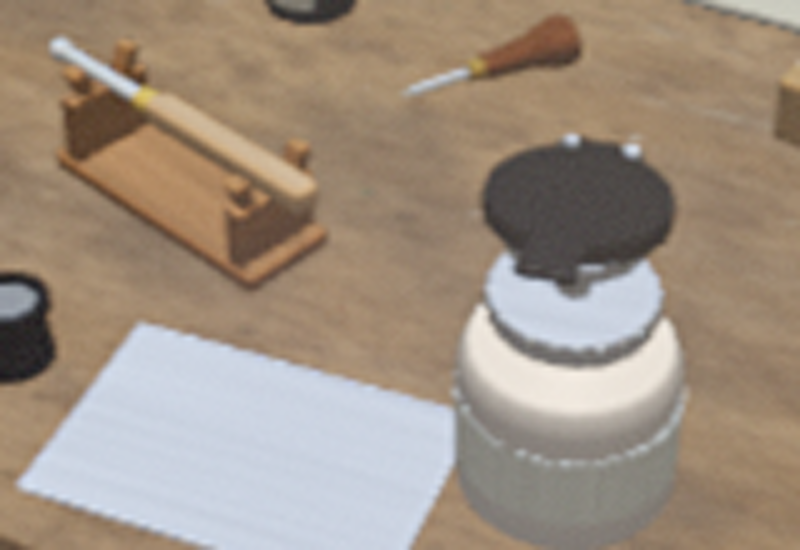

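The crops show these points:
- **Hinge ears:** top crop (595,128) and (638,115); scene crop (572,140) and (632,150).
- **Tab end:** top (673,297), scene (547,277).
- **Ball:** top (51,67), scene (61,47).
- **Butt:** top (344,125), scene (310,193).

Next I triangulate them.

```bash
cat > h.py <<'E'
import numpy as np
C={n:dict(np.load(n+"0.npz")) for n in("scene","top")}
def ray(n,p):
    c=C[n]; d=c["R"].T@np.linalg.solve(c["K"],[p[0],p[1],1.]); return -c["R"].T@c["t"],d/np.linalg.norm(d)
def plane(n,p,z):
    o,d=ray(n,p); return o+d*(z-o[2])/d[2]
def tri(pt,ps):
    (a,u),(b,v)=ray("top",pt),ray("scene",ps)
    s=np.linalg.lstsq(np.c_[u,-v],b-a,rcond=None)[0]; P,Q=a+s[0]*u,b+s[1]*v
    return (P+Q)/2,np.linalg.norm(P-Q)
def proj(n,X):
    c=C[n]; q=c["K"]@(c["R"]@np.asarray(X,float)+c["t"]); return q[:2]/q[2]
E
python3 - <<'E'
from h import *
import cv2
T=lambda x,y:((x+.5)/4-.5+240,(y+.5)/4-.5+210)
S=lambda x,y:((x+.5)/5-.5+240,(y+.5)/5-.5+190)
P={}
for k,a,b in [("earL",(595,128),(572,140)),("earR",(638,115),(632,150)),("tab",(673,297),(547,277)),("ball",(51,67),(61,47)),("butt",(344,125),(310,193))]:
    P[k],g=tri(T(*a),S(*b)); print(k,P[k].round(1),round(g,1))
m=(P["earL"]+P["earR"])/2; d=P["tab"]-m; print("hinge-tab",np.linalg.norm(d),d, "yaw +x",np.arctan2(-d[1],-d[0]))
print("ballz46",plane("top",T(51,67),46),plane("scene",S(61,47),46)); print("butt z46",plane("top",T(344,125),46))
b=P["ball"]-P["butt"];print(np.linalg.norm(b),np.arctan2(b[1],b[0]))
# bottle: white silhouettes in both views
for n,(x,y,w,h) in (("scene",(325,235,60,70)),("top",(365,235,50,60))):
    im=C[n]["color"][y:y+h,x:x+w].astype(int)
    print(n,"base", plane("scene",S(567,540),0) )
print("mid of bottle from ends", plane("scene",S(454,490),20),plane("scene",S(686,490),20))
# tool side line in top: handle at ferrule
print("ferrule",plane("top",T(159,89),46), plane("scene",S(143,98),46))
E
```

```text
earL [ 472.6 -258.7  128.7] 0.0
earR [ 477.9 -280.4  128.5] 0.7
tab [ 388.5 -287.5  138.1] 0.3
ball [530.3  24.7  46.4] 0.6
butt [ 489.8 -135.3   47.2] 1.5
hinge-tab 89.08832720403936 [-86.74415258 -17.94815802   9.48923923] yaw +x 0.20403005117051104
ballz46 [530.53704918  24.53665115  46.        ] [530.54773108  25.30040363  46.        ]
butt z46 [ 490.4184286  -135.95955611   46.        ]
165.06220524538602 1.3230414564307371
scene base [ 407.60879202 -291.99265941    0.        ]
top base [ 407.60879202 -291.99265941    0.        ]
mid of bottle from ends [ 392.6333227 -252.7344392   20.       ] [ 433.03972274 -327.0625227    20.        ]
ferrule [515.3248951  -34.92712288  46.        ] [514.55612241 -32.3072796   46.        ]
```

The points agree with the given sizes:
- **Hinge:** about (475,-269.5,128).
- **Bottle:** yaw about 0.21, centre about (438.5,-277), lid ajar about 0.11.
- **Burnisher:** level at z 46, yaw about 1.32.

To open the lid I'll grip only the outer end of the tab, lift it along an arc, then push it over.

```bash
cat > go.py <<'E'
# python3 go.py x y z yaw : prints dx dy dz turn in tool axes from measured pose to world TCP target
import sys; from plant import bot, optics, telemetry; import numpy as np
from scipy.spatial.transform import Rotation as Ro
a=list(map(float,sys.argv[1:])); o=telemetry.get_obs(); R=Ro.from_euler("xyz",o["tcp_rot"])
n=Ro.from_euler("xyz",[np.pi,0,a[3]]); d=R.inv().apply(np.array(a[:3])-o["tool_pos"])
print(o["tool_pos"].round(1),o["tcp_rot"].round(3),"->",d.round(1),round((R.inv()*n).as_rotvec()[2],3))
E
python3 go.py 430 170 400 0.21
echo '{"steps": [[40, -300, -180, 4, 0.9], [40, -300, -180, 4, 0.9], [40, -300, -180, 4, 0.9], [40, -300, -180, 4, 0.9], [40, -300, -180, 4, 0.9]]}' > path.dat && python3 shift.py path.dat; python3 go.py 430 -130 400 0.21
```

```text
time: 0.72
tool_pos: [399.9, 210.5, 401.0]
tcp_rot: [3.142, -0.0, 1.789]
contact_force: [1.0, 0.9, 0.2]
grip_width: 46.2
finger_force: 0.0
[399.9 210.5 401. ] [ 3.142 -0.     1.789] -> [-339.   -44.2    1. ] 1.579
```

```bash
echo '{"steps": [[40, -330, -40, 0, 0.9], [40, -330, -40, 0, 0.9], [40, -330, -40, 0, 0.9], [40, -330, -40, 0, 0.9], [40, -330, -40, 0, 0.9]]}' > path.dat && python3 shift.py path.dat; python3 go.py 384 -289 380 0.21
```

```text
time: 1.35
tool_pos: [430.9, -100.6, 401.0]
tcp_rot: [-3.141, -0.0, 0.888]
contact_force: [0.5, 0.8, 0.2]
grip_width: 40.0
finger_force: 0.0
[ 430.9 -100.6  401. ] [-3.141 -0.     0.888] -> [-175.8   82.5   21. ] 0.678
```

```bash
echo '{"steps": [[40, -176, 82, 21, 0.68], [40, -176, 82, 21, 0.68], [40, -176, 82, 21, 0.68], [40, -176, 82, 21, 0.68], [40, -176, 82, 21, 0.68]]}' > path.dat && python3 shift.py path.dat; python3 go.py 384 -288.5 309 0.21
```

```text
time: 1.98
tool_pos: [384.4, -287.8, 379.5]
tcp_rot: [-3.14, 0.001, 0.213]
contact_force: [-0.6, -0.4, 0.4]
grip_width: 39.9
finger_force: 0.0
[ 384.4 -287.8  379.5] [-3.14e+00  1.00e-03  2.13e-01] -> [-0.4  0.7 70.5] 0.003
```

```bash
echo '{"steps": [[36, 0, 1, 62, 0], [36, 0, 1, 70, 0], [36, 0, 1, 70, 0]]}' > path.dat && python3 shift.py path.dat; python3 - <<'E'
from plant import bot, optics, telemetry
import cv2
f=lambda im,x,y,w,h,s:cv2.resize(im[y:y+h,x:x+w,::-1],None,fx=s,fy=s,interpolation=cv2.INTER_CUBIC)
a=f(optics.capture("top")["color"],360,220,80,80,5);b=f(optics.capture("scene")["color"],310,195,80,80,5)
cv2.imwrite("pics/tab.png",cv2.hconcat([a,b]))
E
```

```text
time: 2.35
tool_pos: [385.5, -287.6, 310.7]
tcp_rot: [-3.141, 0.0, 0.216]
contact_force: [-0.3, 0.1, 0.4]
grip_width: 36.2
finger_force: 0.0
```

View pics/tab.png

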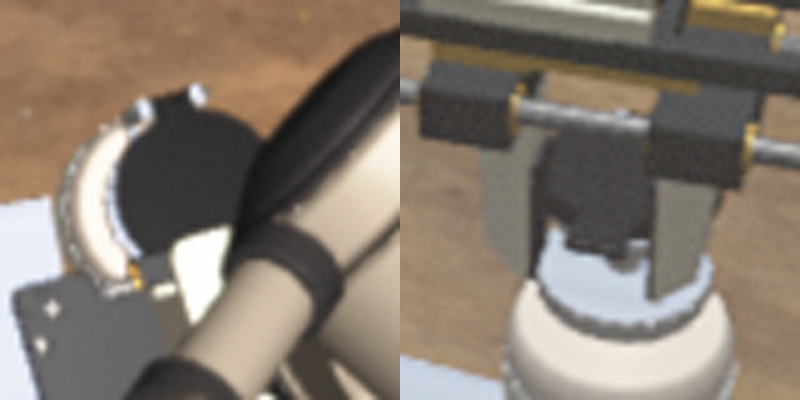

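The tab (scene part, about x 567–625) sits centred between the fingers (540 and 655). I'll close on its outer end.

```bash
echo '{"steps": [[36, -2, 0, 1, 0], [15, -2, 0, 1, 0], [15, -2, 0, 1, 0], [15, -2, 0, 1, 0]]}' > path.dat && python3 shift.py path.dat; python3 - <<'E'
import numpy as np
# arc increments (tool x=+bottle x, z down) for tab end from th0
r,t0=89,.11
for t in (.2,.35,.5,.65,.8,.95,1.1,1.25): print(t,round(r*(np.cos(t0)-np.cos(t)),1),round(-r*(np.sin(t)-np.sin(t0)),1))
E
```

```text
time: 2.95
tool_pos: [383.0, -288.5, 309.2]
tcp_rot: [-3.142, 0.0, 0.214]
contact_force: [0.3, -0.4, 0.4]
grip_width: 18.5
finger_force: 30.0
0.2 1.2 -7.9
0.35 4.9 -20.7
0.5 10.4 -32.9
0.65 17.6 -44.1
0.8 26.5 -54.1
0.95 36.7 -62.6
1.1 48.1 -69.5
1.25 60.4 -74.7
```

```bash
echo '{"steps": [[15, 0.4, 0, -4, 0], [15, 1.2, 0, -8, 0], [15, 2.8, 0, -14, 0], [15, 4.9, 0, -20.7, 0], [15, 4.9, 0, -20.7, 0]]}' > path.dat && python3 shift.py path.dat; python3 - <<'E'
from plant import bot, optics, telemetry
o=telemetry.get_obs(); print(o["contact_force"],o["moment"])
import cv2
f=lambda im,x,y,w,h,s:cv2.resize(im[y:y+h,x:x+w,::-1],None,fx=s,fy=s,interpolation=cv2.INTER_CUBIC)
a=f(optics.capture("top")["color"],360,220,80,80,5);b=f(optics.capture("scene")["color"],300,195,100,110,4)
cv2.imwrite("pics/lift.png",cv2.hconcat([a,b[:400]]))
E
```

```text
time: 3.58
tool_pos: [388.1, -287.4, 330.4]
tcp_rot: [3.141, -0.001, 0.214]
contact_force: [0.0, 0.6, -1.4]
grip_width: 18.4
finger_force: 30.0
[ 4.74379318e-04  5.74159537e-01 -1.40313433e+00] [0.00564268 0.0597475  0.06084759]
```

View pics/lift.png

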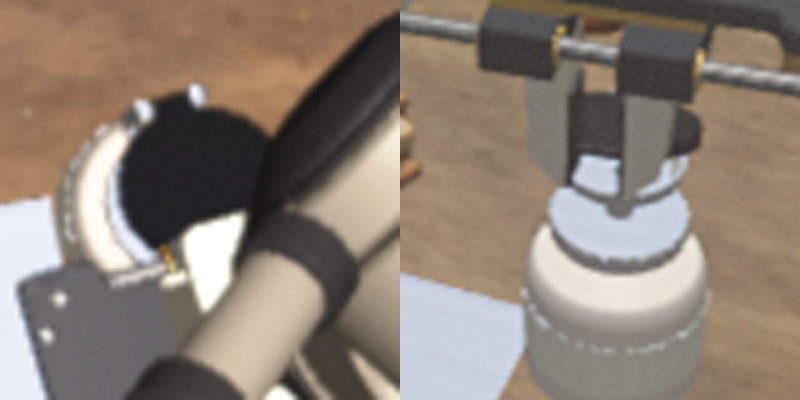

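The lid is lifting with the tab, the force stays at 1.4 N and the bottle hasn't moved (its ears are still at (143,110) and (197,95) in the top part). I'll continue the arc.

```bash
echo '{"steps": [[15, 2.5, 0, -6.3, 0], [15, 5.5, 0, -12.2, 0], [15, 9, 0, -18, 0], [15, 12.7, 0, -23.4, 0], [15, 17, 0, -28.6, 0]]}' > path.dat && python3 shift.py path.dat;echo '{"steps": [[15, 4.6, 0, -4.8, 0], [15, 9.6, 0, -9.2, 0], [15, 14.8, 0, -13.3, 0], [15, 20.5, 0, -17, 0], [15, 26.2, 0, -20.2, 0]]}' > path.dat && python3 shift.py path.dat
```

```text
time: 4.3
tool_pos: [404.7, -283.8, 358.8]
tcp_rot: [-3.141, 0.0, 0.214]
contact_force: [0.4, 0.4, -2.8]
grip_width: 18.4
finger_force: 30.0
time: 4.92
tool_pos: [430.4, -278.2, 378.7]
tcp_rot: [-3.141, 0.0, 0.214]
contact_force: [1.3, 0.1, -3.2]
grip_width: 18.8
finger_force: 30.0
```

```bash
echo '{"steps": [[34, 0, 0, 0, 0], [34, 0, 0, 0, 0], [34, 0, 0, 0, 0], [34, -15, 0, 0, 0], [34, -34, 0, 0, 0]]}' > path.dat && python3 shift.py path.dat;echo '{"steps": [[0, -2, 0, 0, 0], [0, -2, 0, 27, 0], [0, -2, 0, 27, 0], [0, -2, 0, 27, 0]]}' > path.dat && python3 shift.py path.dat; python3 go.py 480.6 -268.4 350.5 .21
```

```text
time: 5.55
tool_pos: [395.7, -285.6, 378.5]
tcp_rot: [-3.141, 0.0, 0.214]
contact_force: [-0.1, 0.7, -0.7]
grip_width: 33.9
finger_force: 0.0
time: 6.05
tool_pos: [395.1, -286.1, 352.3]
tcp_rot: [3.141, -0.001, 0.214]
contact_force: [0.5, 1.4, -1.0]
grip_width: 1.1
finger_force: 0.0
[ 395.1 -286.1  352.3] [ 3.141e+00 -1.000e-03  2.140e-01] -> [87.4  0.8  1.8] 0.004
```

```bash
echo '{"steps": [[0, 18, 0, 1, 0], [0, 30, 0, 1, 0], [0, 40, 0, 1, 0], [0, 50, 0, 1, 0], [0, 58, 0, 1, 0]]}' > path.dat && python3 shift.py path.dat;echo '{"steps": [[0, 9, 0, 0, 0], [0, 18, 0, 0, 0], [0, 27, 0, 0, 0], [0, 29, 0, 0, 0], [0, 29, 0, 0, 0]]}' > path.dat && python3 shift.py path.dat; echo '{"steps": [[0, -35, 0, -10, 0], [0, -60, 0, -60, 0], [0, -60, 0, -60, 0]]}' > path.dat && python3 shift.py path.dat; python3 - <<'E'
from plant import bot, optics, telemetry
import cv2
f=lambda im,x,y,w,h,s:cv2.resize(im[y:y+h,x:x+w,::-1],None,fx=s,fy=s,interpolation=cv2.INTER_CUBIC)
a=f(optics.capture("top")["color"],350,200,100,100,4);b=f(optics.capture("scene")["color"],300,195,100,110,4)
cv2.imwrite("pics/open.png",cv2.hconcat([a,b[:400]]))
E
```

```text
time: 6.68
tool_pos: [452.3, -273.4, 350.6]
tcp_rot: [-3.141, 0.0, 0.214]
contact_force: [-0.5, -0.2, 0.0]
grip_width: 0.5
finger_force: 0.1
time: 7.3
tool_pos: [480.0, -267.4, 350.6]
tcp_rot: [-3.141, -0.0, 0.214]
contact_force: [-0.6, -0.1, -0.2]
grip_width: 0.3
finger_force: 0.0
time: 7.68
tool_pos: [420.4, -281.0, 414.4]
tcp_rot: [3.135, -0.004, 0.212]
contact_force: [-0.6, 0.2, 0.2]
grip_width: 0.5
finger_force: 0.0
```

View pics/open.png

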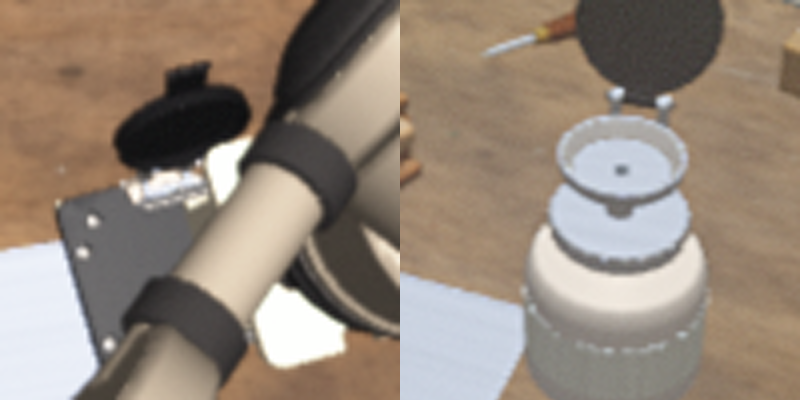

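The lid is standing well open. The dish is visible with its floor hole at crop (621,170), and the bottle hasn't moved. Next I measure the dish height and the burnisher grasp pose.

```bash
python3 - <<'E'
from h import *
p=(221.5/4-.5+300,170.5/4-.5+195)
for z in (104,108,110,112,114,117): print(z,plane("scene",p,z).round(1))
S=lambda x,y:((x-400+.5)/4-.5+300,(y+.5)/4-.5+195)
for z in (117,120,123,126): print("rim",z,plane("scene",S(557,155),z).round(1),plane("scene",S(687,158),z).round(1))
E
python3 go.py 511.4 -51.7 300 1.327
```

```text
104 [ 450.5 -271.6  104. ]
108 [ 445.9 -273.5  108. ]
110 [ 443.6 -274.4  110. ]
112 [ 441.3 -275.4  112. ]
114 [ 439.1 -276.3  114. ]
117 [ 435.6 -277.7  117. ]
rim 117 [ 431.7 -248.5  117. ] [ 457.1 -299.9  117. ]
rim 120 [ 428.3 -250.1  120. ] [ 453.5 -301.2  120. ]
rim 123 [ 424.9 -251.7  123. ] [ 449.9 -302.4  123. ]
rim 126 [ 421.5 -253.3  126. ] [ 446.3 -303.7  126. ]
[ 420.9 -280.3  411.1] [ 3.141e+00 -1.000e-03  2.130e-01] -> [ 136.6 -204.4  111. ] -1.114
```

```bash
echo '{"steps": [[40, 0, -60, 0, -0.15], [40, 137, -204, 20, -1.114], [40, 137, -204, 20, -1.114], [40, 137, -204, 20, -1.114], [40, 137, -204, 20, -1.114]]}' > path.dat && python3 shift.py path.dat; echo '{"steps": [[40, 0, 0, 0, -0.19], [40, 0, 0, 0, -0.37], [40, 0, 0, 0, -0.37]]}' > path.dat && python3 shift.py path.dat; python3 go.py 511.4 -51.7 205 1.327
```

```text
time: 8.4
tool_pos: [513.1, -48.1, 388.6]
tcp_rot: [-3.138, -0.0, 1.125]
contact_force: [-0.2, 0.4, -0.1]
grip_width: 39.6
finger_force: 0.0
time: 8.78
tool_pos: [512.0, -51.4, 389.4]
tcp_rot: [-3.139, -0.001, 1.483]
contact_force: [0.0, 0.4, -0.1]
grip_width: 40.1
finger_force: 0.0
[512.  -51.4 389.4] [-3.139e+00 -1.000e-03  1.483e+00] -> [-5.000e-01 -1.000e-01  1.844e+02] 0.156
```

```bash
echo '{"steps": [[40, -0.5, 0, 50, 0.156], [40, -0.5, 0, 110, 0.156], [40, -0.5, 0, 150, 0.156], [40, -0.5, 0, 165, 0.156], [40, -0.5, 0, 165, 0.156]]}' > path.dat && python3 shift.py path.dat; python3 go.py 511.4 -51.7 205 1.327
```

```text
time: 9.4
tool_pos: [512.0, -52.3, 225.3]
tcp_rot: [-3.14, -0.0, 1.326]
contact_force: [0.0, 0.1, 0.3]
grip_width: 39.9
finger_force: 0.0
[512.  -52.3 225.3] [-3.14  -0.     1.326] -> [ 0.4 -0.6 20.3] -0.001
```

```bash
echo '{"steps": [[40, 0.4, -0.6, 20.3, 0], [40, 0.4, -0.6, 20.3, 0], [8, 0.4, -0.6, 20.3, 0], [8, 0.4, -0.6, 20.3, 0], [8, 0.4, -0.6, 20.3, 0]]}' > path.dat && python3 shift.py path.dat;echo '{"steps": [[8, 0, 0, 0, 0], [8, 0, 0, 0, 0]]}' > path.dat && python3 shift.py path.dat
```

```text
time: 10.02
tool_pos: [511.5, -51.8, 206.0]
tcp_rot: [3.141, -0.0, 1.328]
contact_force: [-0.5, -0.4, 0.9]
grip_width: 14.2
finger_force: 0.2
time: 10.28
tool_pos: [511.5, -51.8, 205.8]
tcp_rot: [3.141, -0.0, 1.328]
contact_force: [-1.2, 1.2, 6.0]
grip_width: 13.6
finger_force: 30.0
```

```bash
echo '{"steps": [[8, 0, 0, -20, 0], [8, 0, 0, -60, 0], [8, 0, 0, -80, 0], [8, 0, 0, -80, 0]]}' > path.dat && python3 shift.py path.dat; python3 - <<'E'
from h import *
T=lambda x,y:((x+.5)/4-.5+240,(y+.5)/4-.5+210)
o=np.array([509.7,-58.5,0]);c,s=np.cos(1.327),np.sin(1.327)
for p,z in (((112,58),57),((98,108),57),((308,92),53),((295,150),53)):
    q=plane("top",T(*p),z); d=q-o; print(q.round(1),"rest xy",round(d[0]*c+d[1]*s,1),round(-d[0]*s+d[1]*c,1))
print("lino",plane("top",(310,185),5),plane("top",(328,160),13),"pot",plane("top",(270,158),58))
E
```

```text
time: 10.78
tool_pos: [511.7, -51.8, 286.5]
tcp_rot: [3.138, -0.0, 1.328]
contact_force: [0.8, 0.2, -0.5]
grip_width: 13.8
finger_force: 30.0
[532.  -10.6  57. ] rest xy 51.8 -10.1
[504.9  -2.4  57. ] rest xy 53.3 18.2
[ 508.6 -117.    53. ] rest xy -57.1 -13.1
[ 477.3 -108.5   53. ] rest xy -56.3 19.4
lino [ 629.97738099 -107.0838623     5.        ] [ 687.34041564 -152.79087273   13.        ] pot [683.70680993 -19.46129544  58.        ]
```

```bash
python3 - <<'E'
from h import *
print("black pot",plane("top",(290,290),25))
E
python3 go.py 465.3 7.1 286 2.898
```

```text
black pot [389.00454891 -52.73639536  25.        ]
[511.7 -51.8 286.5] [ 3.138 -0.     1.328] -> [ 46.  -59.2   0.3] -1.57
```

```bash
echo '{"steps": [[8, 46, 55, 0, -0.188], [8, 46, 55, 0, -0.376], [8, 46, 55, 0, -0.564], [8, 46, 55, 0, -0.752], [8, 46, 55, 0, -0.94]]}' > path.dat && python3 shift.py path.dat; python3 go.py 465.3 7.1 250 2.898
```

```text
time: 11.4
tool_pos: [575.5, -20.2, 283.4]
tcp_rot: [-3.14, -0.002, 2.272]
contact_force: [0.1, -0.3, 0.2]
grip_width: 13.6
finger_force: 30.0
[575.5 -20.2 283.4] [-3.140e+00 -2.000e-03  2.272e+00] -> [ 91.9 -66.5  33.7] -0.626
```

```bash
echo '{"steps": [[8, 92, -66.5, 10, -0.188], [8, 92, -66.5, 20, -0.376], [8, 92, -66.5, 34, -0.564], [8, 92, -66.5, 34, -0.626], [8, 92, -66.5, 34, -0.626]]}' > path.dat && python3 shift.py path.dat; python3 go.py 465.3 7.1 227 2.898
```

```text
time: 12.02
tool_pos: [465.4, 7.9, 250.2]
tcp_rot: [-3.141, -0.002, 2.891]
contact_force: [-0.5, -0.5, -0.5]
grip_width: 13.7
finger_force: 30.0
[465.4   7.9 250.2] [-3.141e+00 -2.000e-03  2.891e+00] -> [-0.1 -0.8 23.2] -0.007
```

Descend to just above contact, then press in small steps and watch the force.

```bash
echo '{"steps": [[8, 0, 0, 22, 0], [8, 0, 0, 24, 0], [8, 0, 0, 27, 0], [8, 0, 0, 29, 0], [8, 0, 0, 29, 0]]}' > path.dat && python3 shift.py path.dat;echo '{"steps": [[8, 0, 0, 2, 0], [8, 0, 0, 4, 0], [8, 0, 0, 4, 0]]}' > path.dat && python3 shift.py path.dat;python3 -c "
from plant import bot, optics, telemetry;print(telemetry.get_obs()['moment'])"
```

```text
time: 12.65
tool_pos: [465.8, 7.8, 222.9]
tcp_rot: [3.142, 0.0, 2.891]
contact_force: [-2.7, -0.9, 3.5]
grip_width: 13.6
finger_force: 30.0
time: 13.02
tool_pos: [465.7, 7.8, 218.8]
tcp_rot: [3.142, 0.0, 2.891]
contact_force: [-3.2, 0.1, 5.1]
grip_width: 13.3
finger_force: 30.0
[ 0.01028058  0.27730109 -0.03146327]
```

```bash
for i in 1 2 3; do echo '{"steps": [[8, 0, 0, 1.5, 0], [8, 0, 0, 3, 0], [8, 0, 0, 3, 0]]}' > path.dat && python3 shift.py path.dat | egrep "tool_pos|contact"; python3 -c "
from plant import bot, optics, telemetry;print(telemetry.get_obs()['moment'])"; done; python3 - <<'E'
from plant import bot, optics, telemetry
import cv2
f=lambda im,x,y,w,h,s:cv2.resize(im[y:y+h,x:x+w,::-1],None,fx=s,fy=s,interpolation=cv2.INTER_CUBIC)
a=f(optics.capture("top")["color"],220,190,100,100,4);b=f(optics.capture("scene")["color"],200,165,100,110,4)
cv2.imwrite("pics/tilt.png",cv2.hconcat([a,b[:400]]))
E
```

```text
tool_pos: [465.7, 7.8, 215.8]
contact_force: [-4.1, -0.7, 4.1]
[ 0.01798478  0.27782947 -0.00940776]
tool_pos: [465.8, 7.8, 212.7]
contact_force: [-3.9, 0.2, 4.6]
[-0.00667122  0.23159888 -0.00961817]
tool_pos: [466.0, 7.8, 209.8]
contact_force: [-2.7, -0.4, 5.0]
[ 0.02229858  0.13083741 -0.04880541]
```

View pics/tilt.png

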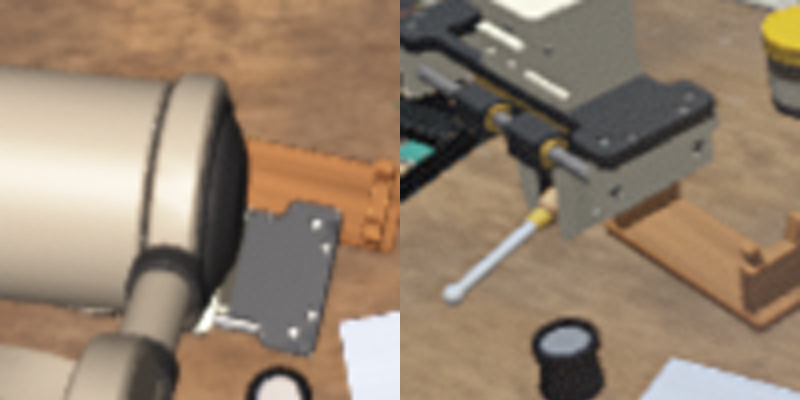

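```bash
python3 - <<'E'
from h import *
o,d=ray("scene",(55.5/4-.5+200,293.5/4-.5+165))
g=np.array([466.0,7.8,209.8-159]); u=np.array([np.cos(2.891),np.sin(2.891),0])
n=np.array([-u[1],u[0],0]); X=o+d*(n@(g-o))/(n@d); e=X-g
print(X.round(1),"along",round(e@u,1),"dz",round(e[2],1),"len",round(np.linalg.norm(e),1),"tilt",round(np.degrees(np.arctan2(-e[2],e@u)),1))
E
```

```text
[394.3  26.2  27.2] along 74.1 dz -23.6 len 77.7 tilt 17.7
```

Ball at z 27, so the tilt is now about 18°. The handle slips in the grip at roughly 0.22 Nm, so I want about 40° of tilt to press the dish without it turning. I'll get there by pushing the ball against the side edge of the shank upright from the far side.

```bash
echo '{"steps": [[8, 0, 0, -62, 0], [8, 0, 0, -80, 0], [8, 0, 0, -80, 0]]}' > path.dat && python3 shift.py path.dat; python3 go.py 627 -33.7 290 2.898
```

```text
time: 14.62
tool_pos: [466.3, 7.8, 290.4]
tcp_rot: [3.141, 0.004, 2.891]
contact_force: [0.0, -0.1, -1.5]
grip_width: 13.7
finger_force: 30.0
[466.3   7.8 290.4] [3.141 0.004 2.891] -> [-166.    -0.4    1. ] -0.007
```

```bash
echo '{"steps": [[8, -166, -0.4, 0, 0], [8, -166, -0.4, 0, 0], [8, -166, -0.4, 0, 0], [8, -166, -0.4, 0, 0]]}' > path.dat && python3 shift.py path.dat;echo '{"steps": [[8, 0, 0, 40, 0], [8, 0, 0, 70, 0], [8, 0, 0, 80, 0], [8, 0, 0, 80, 0]]}' > path.dat && python3 shift.py path.dat; python3 go.py 627 -33.7 209 2.898
```

```text
time: 15.12
tool_pos: [628.0, -34.5, 286.4]
tcp_rot: [-3.141, -0.002, 2.89]
contact_force: [-1.1, 0.5, -1.5]
grip_width: 13.6
finger_force: 30.0
time: 15.62
tool_pos: [626.0, -33.5, 208.9]
tcp_rot: [3.142, -0.002, 2.891]
contact_force: [1.1, 0.1, -0.1]
grip_width: 13.9
finger_force: 30.0
[626.  -33.5 208.9] [ 3.142e+00 -2.000e-03  2.891e+00] -> [-1.   0.1 -0.1] -0.007
```

```bash
echo '{"steps": [[8, 2, 0, 0, 0], [8, 4, 0, 0, 0], [8, 4, 0, 0, 0]]}' > path.dat && python3 shift.py path.dat|grep -E "pos|cont"; echo '{"steps": [[8, 1.5, 0, 0, 0], [8, 3, 0, 0, 0], [8, 3, 0, 0, 0]]}' > path.dat && python3 shift.py path.dat|grep -E "pos|cont";echo '{"steps": [[8, 1.5, 0, 0, 0], [8, 3, 0, 0, 0], [8, 3, 0, 0, 0]]}' > path.dat && python3 shift.py path.dat|grep -E "pos|cont"
```

```text
tool_pos: [622.6, -32.6, 210.0]
contact_force: [0.3, 0.1, -0.6]
tool_pos: [619.9, -32.0, 209.5]
contact_force: [-0.1, -0.8, -1.1]
tool_pos: [618.3, -31.7, 210.5]
contact_force: [6.9, -0.7, -0.1]
```

```bash
echo '{"steps": [[8, 1.5, 0, -2.5, 0], [8, 3, 0, -5.2, 0], [8, 4, 0, -7.5, 0], [8, 5, 0, -10.2, 0], [8, 5, 0, -10.2, 0]]}' > path.dat && python3 shift.py path.dat|grep -E "pos|cont"; echo '{"steps": [[8, 1.5, 0, -2.5, 0], [8, 3, 0, -5, 0], [8, 4.5, 0, -7.5, 0], [8, 6, 0, -9.6, 0], [8, 6, 0, -9.6, 0]]}' > path.dat && python3 shift.py path.dat|grep -E "pos|cont"; echo '{"steps": [[8, 1.5, 0, -2.2, 0], [8, 3.2, 0, -4.4, 0], [8, 5, 0, -6.6, 0], [8, 7, 0, -8.7, 0], [8, 7, 0, -8.7, 0]]}' > path.dat && python3 shift.py path.dat|grep -E "pos|cont"
```

```text
tool_pos: [613.2, -30.3, 220.6]
contact_force: [5.5, -1.2, -1.3]
tool_pos: [607.2, -28.7, 230.0]
contact_force: [5.3, -2.4, -1.6]
tool_pos: [600.1, -26.9, 238.5]
contact_force: [5.5, -2.1, -0.1]
```

```bash
echo '{"steps": [[8, -12, 0, 0, 0], [8, -12, 0, -40, 0], [8, -12, 0, -100, 0], [8, -12, 0, -160, 0], [8, -12, 0, -160, 0]]}' > path.dat && python3 shift.py path.dat|grep -E "pos"; python3 go.py 440 -20 400 2.0
```

```text
tool_pos: [611.7, -29.8, 403.1]
[611.7 -29.8 403.1] [3.141 0.009 2.891] -> [168.8 -33.    1.6] 0.891
```

```bash
echo '{"steps": [[8, 169, -33, 0, 0.9], [8, 169, -33, 0, 0.9], [8, 169, -33, 0, 0.9], [8, 169, -33, 0, 0.9], [8, 169, -33, 0, 0.9]]}' > path.dat && python3 shift.py path.dat|grep -E "pos"; python3 go.py 410 -60 400 1.1
```

```text
tool_pos: [438.4, -19.8, 396.8]
[438.4 -19.8 396.8] [-3.139e+00 -2.000e-03  1.986e+00] -> [-25.4 -42.2  -3.1] 0.886
```

```bash
echo '{"steps": [[8, -24, 44, 0, 0.9], [8, -24, 44, 0, 0.9], [8, -24, 44, 0, 0.9], [8, -24, 44, 0, 0.9], [8, -24, 44, 0, 0.9]]}' > path.dat && python3 shift.py path.dat|grep -E "pos"; python3 go.py 380.7 -289.6 385 0.214
```

```text
tool_pos: [489.0, -23.8, 396.2]
[489.  -23.8 396.2] [-3.137e+00  1.000e-03  1.086e+00] -> [-285.6   28.2   11.4] 0.872
```

```bash
echo '{"steps": [[8, -50, 5, 0, 0.188], [8, -105, 10, 0, 0.376], [8, -165, 17, 0, 0.564], [8, -225, 22, 4, 0.752], [8, -285.6, 28, 8, 0.872]]}' > path.dat && python3 shift.py path.dat|grep -E "pos"; echo '{"steps": [[8, 0, 0, 0, 0], [8, 0, 0, 0, 0]]}' > path.dat && python3 shift.py path.dat|grep -E "pos"; python3 - <<'E'
from plant import bot, optics, telemetry
import cv2,numpy as np
f=lambda im,x,y,w,h,s:cv2.resize(im[y:y+h,x:x+w,::-1],None,fx=s,fy=s,interpolation=cv2.INTER_CUBIC)
c=optics.capture("scene")["color"];cv2.imwrite("pics/dip.png",f(c,290,165,130,110,6))
print(telemetry.get_obs()["tool_pos"],telemetry.get_obs()["tcp_rot"])
E
```

```text
tool_pos: [381.1, -291.6, 388.4]
tool_pos: [382.0, -290.0, 388.6]
[ 382.38368384 -289.35129526  388.96163893] [-3.13903319e+00  9.87560780e-04  2.20510374e-01]
```

View pics/dip.png

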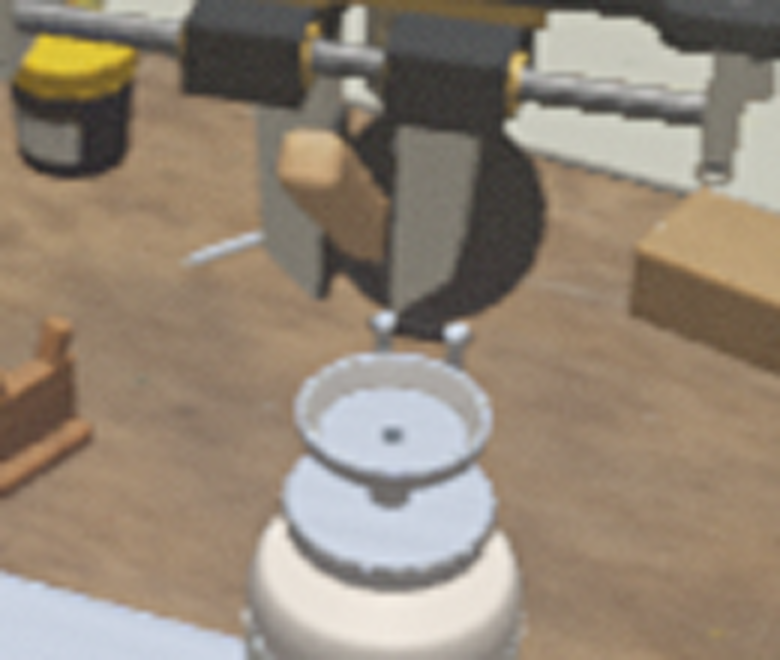

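The butt end shows at about (305,155), and the dish hole at (392,435) is where it was, so the bottle hasn't moved. The ball is hidden behind a finger, so I'll get the tilt from the butt.

```bash
python3 - <<'E'
from h import *
g=np.array([382.2,-289.7,388.8-159]);u=np.array([np.cos(.218),np.sin(.218),0]);n=np.array([-u[1],u[0],0])
for p in ((312,155),(305,155),(318,150)):
    o,d=ray("scene",((p[0]+.5)/6-.5+290,(p[1]+.5)/6-.5+165)); X=o+d*(n@(g-o))/(n@d);e=X-g
    print(X.round(1),round(e@u,1),round(e[2],1),round(np.linalg.norm(e),1),np.degrees(np.arctan2(e[2],-(e@u))).round(1))
for t in (34,38,42,46):
    X=g+79*(u*np.cos(np.radians(t))-np.array([0,0,np.sin(np.radians(t))])); print(t,"ball",X.round(1),"top px",proj("top",X).round(1))
E
python3 - <<'E'
from plant import bot, optics, telemetry
o=telemetry.get_obs();print(o["tool_pos"],o["contact_force"])
E
```

```text
[ 321.3 -303.2  285.7] -62.4 55.9 83.7 41.9
[ 314.7 -304.7  289.8] -69.1 60.0 91.5 41.0
[ 327.  -301.9  283.4] -56.6 53.6 77.9 43.5
34 ball [ 446.1 -275.5  185.6] top px [404.  251.7]
38 ball [ 443.  -276.2  181.2] top px [404.  253.7]
42 ball [ 439.5 -277.   176.9] top px [404.1 255.7]
46 ball [ 435.8 -277.8  173. ] top px [404.3 257.9]
[ 382.38368384 -289.35129526  388.96163893] [-0.3634699   0.0402344  -0.22025391]
```

```bash
echo '{"steps": [[8, 2, 0, 20, 0], [8, 2, 0, 40, 0], [8, 2, 0, 49, 0], [8, 2, 0, 49, 0]]}' > path.dat && python3 shift.py path.dat|grep -E "pos|cont"; for i in 1 2 3; do echo '{"steps": [[8, 0, 0, 2, 0], [8, 0, 0, 3, 0], [8, 0, 0, 3, 0]]}' > path.dat && python3 shift.py path.dat|grep -E "pos|cont"; done
```

```text
tool_pos: [384.5, -288.8, 340.5]
contact_force: [-0.3, -0.2, -0.5]
tool_pos: [384.1, -289.7, 338.1]
contact_force: [-0.2, -1.2, -0.2]
tool_pos: [384.1, -289.7, 334.7]
contact_force: [-0.8, -0.6, -0.4]
tool_pos: [384.2, -289.7, 331.9]
contact_force: [-0.8, -1.0, 1.6]
```

```bash
for i in 1 2 3; do echo '{"steps": [[8, 0, 0, 1.5, 0], [8, 0, 0, 3, 0], [8, 0, 0, 3, 0]]}' > path.dat && python3 shift.py path.dat|grep -E "pos|cont"; done
```

```text
tool_pos: [384.1, -289.7, 328.8]
contact_force: [-1.1, -0.7, 2.3]
tool_pos: [384.1, -289.7, 325.8]
contact_force: [-1.3, -0.6, 2.8]
tool_pos: [384.1, -289.7, 322.8]
contact_force: [-1.8, -1.4, 3.4]
```

```bash
for i in 1 2; do echo '{"steps": [[8, 0, 0, 1, 0], [8, 0, 0, 2, 0], [8, 0, 0, 2, 0]]}' > path.dat && python3 shift.py path.dat|grep -E "pos|cont"; done
```

```text
tool_pos: [384.1, -289.7, 321.0]
contact_force: [-1.6, -0.4, 5.6]
tool_pos: [383.9, -289.9, 319.4]
contact_force: [-5.2, -0.5, 8.4]
```

The force rises past the 4.4 N spring load to 8.4 N, so the dish is on its stop. I'll hold briefly and then lift.

```bash
echo '{"steps": [[8, 0, 0, 0, 0], [8, 0, 0, 0, 0], [8, 0, 0, 0, 0], [8, 0, 0, 0, 0], [8, 0, 0, 0, 0]]}' > path.dat && python3 shift.py path.dat|grep -E "pos|cont"; echo '{"steps": [[8, 0, 0, -5, 0], [8, 0, 0, -12, 0], [8, 0, 0, -30, 0], [8, 0, 0, -75, 0], [8, 0, 0, -75, 0]]}' > path.dat && python3 shift.py path.dat|grep -E "time|pos|cont"; python3 go.py 460 -130 400 0.9;  python3 - <<'E'
from h import *
from plant import bot, optics, telemetry
import cv2
c=optics.capture("scene")["color"];cv2.imwrite("pics/after.png",cv2.resize(c[165:275,290:420,::-1],None,fx=6,fy=6))
E
```

```text
tool_pos: [383.9, -289.9, 319.4]
contact_force: [-4.5, -0.7, 8.8]
time: 26.18
tool_pos: [384.6, -289.9, 396.6]
contact_force: [0.4, -0.7, -1.2]
[ 384.6 -289.9  396.6] [ 3.137e+00 -3.000e-03  2.200e-01] -> [ 108.4 -139.7   -3.7] -0.68
```

```bash
echo '{"steps": [[8, 0, -62, -15, 0], [8, 0, -122, -15, -0.1], [8, 60, -150, -15, -0.29], [8, 108, -170, -10, -0.47], [8, 150, -200, -5, -0.66]]}' > path.dat && python3 shift.py path.dat|grep -E "pos"; python3 go.py 511.5 -51.8 330 1.328
```

```text
tool_pos: [488.2, -60.4, 397.4]
[488.2 -60.4 397.4] [-3.14e+00  1.00e-03  8.83e-01] -> [21.5 12.7 67.3] -0.445
```

```bash
echo '{"steps": [[8, 21.5, 12.7, 30, -0.188], [8, 21.5, 12.7, 60, -0.376], [8, 21.5, 12.7, 67, -0.445], [8, 21.5, 12.7, 67, -0.445], [8, 21.5, 12.7, 67, -0.445]]}' > path.dat && python3 shift.py path.dat|grep -E "pos"; python3 go.py 511.5 -51.8 255 1.328
```

```text
tool_pos: [510.5, -53.4, 331.7]
[510.5 -53.4 331.7] [-3.141 -0.     1.32 ] -> [ 1.8  0.6 76.7] -0.008
```

```bash
echo '{"steps": [[8, 13.8, 0.6, 30, -0.008], [8, 13.8, 0.6, 60, -0.008], [8, 13.8, 0.6, 76, -0.008], [8, 13.8, 0.6, 76, -0.008]]}' > path.dat && python3 shift.py path.dat|grep -E "pos|cont"; for i in 1 2 3 4; do echo '{"steps": [[8, 0, 0, 3, 0], [8, 0, 0, 5, 0], [8, 0, 0, 5, 0]]}' > path.dat && python3 shift.py path.dat|grep -E "pos|cont";done
```

```text
tool_pos: [514.3, -40.2, 255.3]
contact_force: [-0.1, 0.1, -0.8]
tool_pos: [514.6, -40.3, 251.2]
contact_force: [0.6, 0.5, -0.1]
tool_pos: [514.5, -40.2, 245.6]
contact_force: [-0.2, 0.2, -0.3]
tool_pos: [514.9, -40.0, 241.1]
contact_force: [1.5, 1.8, 3.4]
tool_pos: [514.9, -40.1, 236.1]
contact_force: [2.4, 2.2, 3.1]
```

```bash
for i in 1 2 3; do echo '{"steps": [[8, 0, 0, 3, 0], [8, 0, 0, 6, 0], [8, 0, 0, 7, 0], [8, 0, 0, 7, 0]]}' > path.dat && python3 shift.py path.dat|grep -E "pos|cont";done; python3 -c "
from plant import bot, optics, telemetry
import cv2
for n in('scene','top'):
  c=optics.capture(n)['color'][:,:,::-1];cv2.imwrite('pics/lay_'+n+'.png',c)"
```

```text
tool_pos: [514.8, -40.3, 229.1]
contact_force: [1.3, 1.8, 4.6]
tool_pos: [514.8, -40.4, 222.1]
contact_force: [0.2, -0.6, 5.1]
tool_pos: [514.7, -40.6, 215.2]
contact_force: [-0.1, -1.3, 5.5]
```

```bash
echo '{"steps": [[8, 0, 0, 2, 0], [8, 0, 0, 4, 0], [8, 0, 0, 6, 0], [8, 0, 0, 6, 0]]}' > path.dat && python3 shift.py path.dat|grep -E "pos|cont";for i in 1 2; do echo '{"steps": [[8, 0, 0, 1, 0], [8, 0, 0, 2, 0], [8, 0, 0, 2, 0]]}' > path.dat && python3 shift.py path.dat|grep -E "pos|cont";done
```

```text
tool_pos: [514.7, -40.8, 209.1]
contact_force: [-0.2, -2.6, 5.0]
tool_pos: [514.7, -40.9, 207.2]
contact_force: [0.2, -3.0, 5.9]
tool_pos: [514.7, -41.0, 205.2]
contact_force: [0.2, -3.2, 7.3]
```

```bash
echo '{"steps": [[8, 0, 0, -1, 0], [8, -5, 0, -1, 0], [8, -11.5, 0, -1, 0], [8, -11.5, 0, -1, 0]]}' > path.dat && python3 shift.py path.dat|grep -E "pos|cont"; python3 go.py 511.5 -51.8 205 1.328;echo '{"steps": [[8, 0, 0, 1.2, 0], [8, 0, 0, 1.2, 0], [30, 0, 0, 1.2, 0], [40, 0, 0, 1.2, 0], [40, 0, 0, 1.2, 0]]}' > path.dat && python3 shift.py path.dat|grep -E "pos|cont"; echo '{"steps": [[40, 0, 0, -10, 0], [40, 0, 0, -60, 0], [40, 0, 0, -120, 0], [40, 0, 0, -180, 0], [40, 0, 0, -180, 0]]}' > path.dat && python3 shift.py path.dat|grep -E "time|pos|cont"; python3 go.py 440 -100 395 0.7
```

```text
tool_pos: [511.6, -52.1, 205.9]
contact_force: [-0.9, -3.3, 4.3]
[511.6 -52.1 205.9] [-3.141e+00  1.000e-03  1.330e+00] -> [ 0.3 -0.2  0.9] 0.002
tool_pos: [511.7, -51.2, 204.4]
contact_force: [-0.2, 0.4, 0.0]
time: 34.08
tool_pos: [512.4, -51.4, 390.2]
contact_force: [-1.1, -0.3, -0.6]
[512.4 -51.4 390.2] [ 3.13 -0.    1.33] -> [-64.5 -58.6  -5.4] 0.63
```

```bash
python3 go.py 548 -254 408 0.214
```

```text
[512.4 -51.4 390.2] [ 3.13 -0.    1.33] -> [-188.3   83.1  -16.8] 1.116
```

```bash
echo '{"steps": [[0, -10, 62, -17, 0.188], [0, -40, 83, -17, 0.376], [0, -90, 83, -17, 0.564], [0, -140, 83, -17, 0.752], [0, -188, 83, -17, 0.94]]}' > path.dat && python3 shift.py path.dat|grep -E "pos"; python3 - <<'E'
from plant import bot, optics, telemetry
from h import *
import cv2
for n,(x,y,w,h) in (("top",(240,215,100,45)),("scene",(245,190,65,60))):
    c=optics.capture(n)["color"]; cv2.imwrite(f"pics/r_{n}.png",c[:,:,::-1])
    a,b=[cv2.cvtColor(np.ascontiguousarray(i[y:y+h,x:x+w]),cv2.COLOR_RGB2GRAY) for i in (C[n]["color"],c)]
    d=cv2.absdiff(a,b); print(n,d.mean().round(2),(d>40).sum(),cv2.phaseCorrelate(a.astype(np.float32),b.astype(np.float32)))
E
python3 go.py 548 -254 366 0.214
```

```text
tool_pos: [546.9, -255.1, 400.6]
top 14.23 410 ((0.2485547615940007, -0.2060418130909376), 0.4536004638671875)
scene 3.52 16 ((0.17601232954739032, -0.13978600018774756), 1.0105038887924618)
[ 546.1 -257.9  400.3] [-3.141e+00  2.000e-03  3.840e-01] -> [ 3.3 -2.9 34.3] 0.17
```

The scene view of the rest matches the start (only 16 pixels differ), so the burnisher is back in its notches. Next I close the lid.

```bash
echo '{"steps": [[0, 3, -3, 0, 0.17], [0, 3, -3, 20, 0.17], [0, 3, -3, 34, 0.17], [0, 3, -3, 34, 0.17]]}' > path.dat && python3 shift.py path.dat|grep -E "pos|cont"; python3 go.py 475.2 -269.5 366 0.214
```

```text
tool_pos: [549.0, -249.3, 366.0]
contact_force: [-0.1, 0.9, 0.1]
[ 549.  -249.3  366. ] [-3.139e+00  2.000e-03  2.230e-01] -> [-76.4   3.3   0.2] 0.009
```

```bash
echo '{"steps": [[0, -15, 3.3, 0, 0.009], [0, -28, 3.3, 0, 0.009], [0, -40, 3.3, 0, 0.009], [0, -52, 3.3, 0, 0.009], [0, -64, 3.3, 0, 0.009]]}' > path.dat && python3 shift.py path.dat|grep -E "pos|cont"; echo '{"steps": [[0, -12, 0, 0, 0], [0, -24, 0, 0, 0], [0, -36, 0, 0, 0], [0, -48, 0, 0, 0], [0, -56, 0, 0, 0]]}' > path.dat && python3 shift.py path.dat|grep -E "pos|cont"
```

```text
tool_pos: [486.6, -267.4, 367.9]
contact_force: [0.2, -0.0, -0.3]
tool_pos: [432.0, -279.2, 367.7]
contact_force: [0.6, 0.3, 1.6]
```

```bash
echo '{"steps": [[0, -4, 0, 8, 0], [0, -10, 0, 18, 0], [0, -16, 0, 28, 0], [0, -16, 0, 38, 0], [0, -16, 0, 46, 0]]}' > path.dat && python3 shift.py path.dat|grep -E "pos|cont"; echo '{"steps": [[0, 0, 0, 4, 0], [0, 0, 0, 7, 0], [0, 0, 0, 9, 0], [0, 0, 0, 9, 0]]}' > path.dat && python3 shift.py path.dat|grep -E "pos|cont"
```

```text
tool_pos: [417.1, -282.4, 320.7]
contact_force: [-0.3, 0.7, -0.4]
tool_pos: [417.1, -282.4, 312.7]
contact_force: [-0.4, 0.6, 1.2]
```

```bash
for i in 1 2 3; do echo '{"steps": [[0, 0, 0, 0.7, 0], [0, 0, 0, 1.5, 0], [0, 0, 0, 1.5, 0]]}' > path.dat && python3 shift.py path.dat|grep -E "pos|cont";done
```

```text
tool_pos: [417.1, -282.4, 311.1]
contact_force: [-0.3, -0.3, 0.3]
tool_pos: [417.1, -282.4, 309.7]
contact_force: [-0.0, 0.5, 1.3]
tool_pos: [417.0, -282.4, 309.3]
contact_force: [-3.4, 2.1, 12.1]
```

A firm stop at tip z about 131.5 matches the lid's shut height of 132. I'll lift away and check.

```bash
echo '{"steps": [[0, 0, 0, -20, 0], [0, 0, 0, -80, 0], [0, -60, 0, -110, 0], [0, -60, 0, -110, 0]]}' > path.dat && python3 shift.py path.dat|grep -E "time|pos"; python3 go.py 400 0 420 0.5; echo '{"steps": [[0, 40, -55, 0, -0.15], [0, 45, -110, 0, -0.3], [0, 60, -170, 0, -0.3], [0, 60, -230, 0, -0.3], [0, 60, -280, 0, -0.3]]}' > path.dat && python3 shift.py path.dat|grep -E "time|pos|cont";  python3 - <<'E'
from plant import bot, optics, telemetry
import cv2
f=lambda im,x,y,w,h,s:cv2.resize(im[y:y+h,x:x+w,::-1],None,fx=s,fy=s,interpolation=cv2.INTER_CUBIC)
a=f(optics.capture("top")["color"],240,200,200,95,4)[:,:800];b=f(optics.capture("scene")["color"],240,190,160,100,4)
b=cv2.copyMakeBorder(b[:220+180-180],0,0,0,160,cv2.BORDER_CONSTANT) if 0 else cv2.copyMakeBorder(cv2.resize(b,(352,220)),0,0,0,448,cv2.BORDER_CONSTANT)
b[:220,400:800]=f(optics.capture("scene")["color"],320,205,73,40,5.5)[:220,:400] if 0 else cv2.resize(f(optics.capture("scene")["color"],320,205,80,44,5),(400,220))
cv2.imwrite("pics/final.png",cv2.vconcat([a,b]))
E
```

```text
time: 39.3
tool_pos: [356.8, -295.5, 420.2]
[ 356.8 -295.5  420.2] [ 3.138e+00 -2.000e-03  2.110e-01] -> [ 104.2 -279.9   -0.6] -0.289
time: 39.92
tool_pos: [357.3, -6.6, 417.5]
contact_force: [1.1, 1.3, 0.3]
```

View pics/final.png

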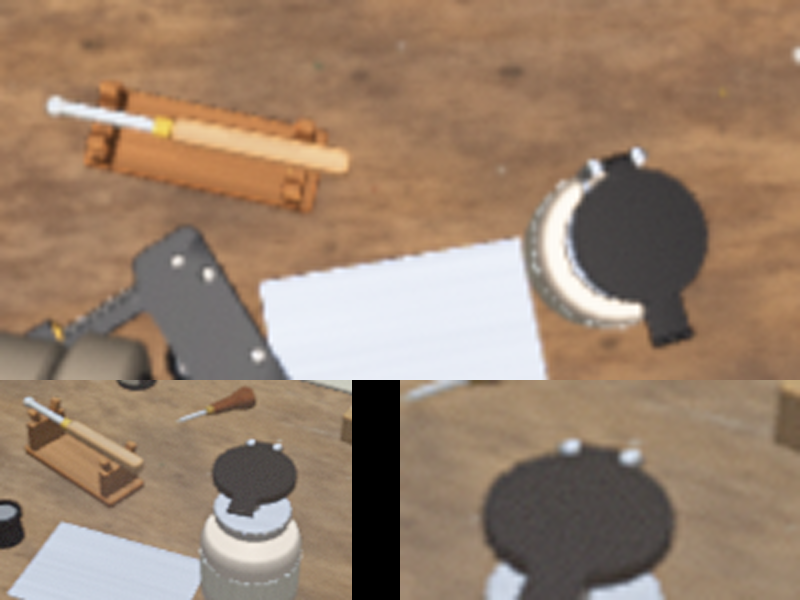

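The burnisher lies in both notches, about 1 mm from where it started, with its ball at (55,105) on the same side. The lid is shut: its tab is lower, at (670,340). The hinge ears at (595,168) and (638,155) show the bottle in its original place. I'm handing the job in.

```bash
python3 -c "
from plant import bot, optics, telemetry
print(bot.close_job())"
```

```text
the job is handed in; nothing more can be done
None
```

The job is handed in at about 40 s: I pressed the dish to its stop with the ball, at about 9 N, laid the burnisher back in its notches and shut the lid; the bottle still stands where it was.

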